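Clear the offcut and hold the drying pen's gate ajar

TASK

An offcut of board lies in the swing of the drying pen's gate: push it square and flush into the corner of the two battens beside the gate, its long side along the batten that points at the robot. Then take the barrel bolt by its upright knob, lift the sagging bolt over the keeper's bent lip while drawing it fully back (do not wrench it against the keeper), and pull the sprung gate about 25 degrees open. Finish still holding the knob, gate ajar; leave the casting in the pen and the tools beside it alone.

Things in the scene. Friction and masses are not known exactly. Their poses are not given: they have to be found in the camera images.
- pen: Fixed plywood pen. Origin on the bench under the closed gate; x from gate into the pen (away from robot), y along the closed gate to its hinge, z up. Base top z = 12 mm; apron before the gate x -190 to -25, y -225 to 45 mm. Gate 18 mm thick, free edge y = -95, hinge y = 130, top z = 110 mm. Keeper post y -132 to -102, x -17 to 17, with keeper 144 mm high. Walls 102 mm high.
- fence_corner (a point): Inner corner, on the base's top (12 mm above the bench), of two battens on the apron; axes as the pen's, at x = -55, y = -200 mm in the pen frame. One batten runs from it 65 mm in +y (its face looks to -x), the other 127 mm in -x towards the robot (its face looks to +y). Both rise 24 mm above the base and are 20 to 22 mm thick.
- offcut: Loose offcut of pale board, 90 x 56 x 28 mm (own x, y, z), about 0.1 kg, lying flat on the apron before the gate's free half, turned up to 0.4 rad from the pen; origin at the centre of its underside. Flush in the corner its origin is 45 mm in -x and 28 mm in +y of fence_corner, its 90 mm sides along the corner's x axis.
- bolt: Steel bolt on the gate's top, along y; origin on its axis under the knob, at (0, -10, 126) mm in the pen frame when home; axes as the pen's while shut. Rod 10 mm thick; its 24 mm round head, 107 to 123 mm to -y, sits behind the keeper's lip (pen y = -105, top z = 121 mm), which blocks the head after about 8 mm of draw. Raised 8 mm or more it passes; drawn over 30 mm it is clear and may sink.
- bolt_knob (a point): Grip point: middle of the bolt's upright steel knob, 47 mm above the bolt's axis: a cylinder 16 mm in diameter, 38 mm tall, with a 22 mm cap 5 mm thick on top and a 9 mm stem below. Guides stand 40 mm to its -y side and 95 mm to its +y side (bolt home), their tops 23 mm lower than this point.
- bolt_draw (a joint): How far the bolt is drawn from home towards the hinge (+y of the gate), m: 0 home to 0.045 fully drawn. Starts at 0 to 5 mm and stays where left; drawing takes 1 to 3 N.
- bolt_lift (a joint): How far the bolt is raised in its worn guides, m: 0 sagging to 0.015 fully raised (a stop). It weighs 2.5 N and sinks when let go.
- gate (a joint): Gate angle, rad: 0 shut, growing as its free edge swings out to the robot (-x of the pen), to 1.3. A spring shuts it: 0.25 N m when shut, 0.47 N m at 25 degrees.
- gate_hinge (a point): Point on the gate's vertical hinge line, 65 mm above the bench, at y = 130 mm in the pen frame. The knob is 140 mm from it with the bolt home, 95 mm with it fully drawn; with the gate at angle a it lies from here at (-sin a, -cos a) times that distance in the pen frame.
- keeper: Steel keeper on the post: two cheeks 30 mm apart with the bent-up lip between them at the gate's side. Fixed; origin and axes are the pen's.
- rosette: Plaster rosette casting, 73 mm wide, 19 mm thick, drying on the pen's floor. Leave alone.
- chisel: Chisel with an orange handle, 232 mm long, lying on the bench to the right. Leave alone.
- sanding_block: Sanding block, 67 x 113 x 43 mm, on the bench to the left of the pen. Leave alone.

How it is judged:
By the outcome, as a careful person would: the job done as asked, in the order asked, and still so for the second after the job is handed in, while the arm keeps its last pose, push and grip.
It also fails if it takes over 64 s, if anything falls off the work surface, if the arm or the gripper's body presses on something with over 40 N, if the wrist force passes 120 N, or if a joint passes its speed limit or range.

ROBOT

A 6-joint arm with a two-finger parallel gripper is mounted at the origin on a cart in front of the work surface, level with it; the furniture and walls round the work are solid. World frame = base frame: x ahead of the robot, y to its left, z up, the work surface at z = 0. Lengths are in m, angles in rad, forces in N, time in s.
With the tool pointing down it reaches from about 0.2 to 0.875 m from the base axis. Payload 3.4 kg.
Tool frame: the origin (TCP) lies between the finger pads; the fingertips stand 25 mm ahead of it and the grasp point (between the pads) lies 6 mm ahead of it (r.nose_length is the z of the fingertips in the tool frame, in m); z points along the fingers, y is the line along which they close (so a half turn about z gives the same grasp; the last joint's range is limited). The gripper opens to 94 mm and grips with 3 to 60 N. Pads are 16 mm wide; open, the fingers measure 119 mm over their backs; the gripper's body (75 mm by 177 mm) begins 78 mm behind the grasp point.
Start: joints at [-1.436, 0.276, 1.505, -0, 1.361, -0.121], TCP at [0.145, -0.556, 0.23] pointing down, gripper open.
Joint ranges: [-2.89, 2.89], [-0.75, 2.08], [0.22, 2.7], [-1.18, 4.32], [0.11, 2.71], [-2.7, 2.7]. Speed limits (rad/s): [2.57, 2.57, 3.14, 3.14, 3.14, 3.14].

INTERFACE

Orientations are given as a unit quaternion [w, x, y, z].
In Python, from plant import r, gripper_to, inverse_kinematics, vision, models, telemetry gives the robot as it stands. Calls block until the motion is done:
- r.move_to(position, orientation): joint-space move of the TCP to a pose.
- r.move_l(position, rot=None, vel=0.15, guard=None): straight line of the TCP; rot=None keeps the orientation; vel is the mean speed in m/s. With guard (N) it stops when the force on the tool has changed by that much, and returns True; else False.
- r.movej(angles): joint-space move.
- gripper_to(opening, f_grip=None): finger opening in m; f_grip is the grip in N (None keeps the last); returns when the fingers have stopped.
- r.hold(seconds).
- inverse_kinematics(position, orientation): joint angles nearest the present ones, or None.
- vision.snapshot(name): name is "scene" or "side" or "wrist"; returns the picture (400x640x3 uint8, red, green, blue); there is no depth.
- vision.get_calibration(name): a dict with "fx", "fy", "cx", "cy" (pixels), "position" and "orientation" of the camera in the world. Camera axes: x right, y down, z forward; pixel columns grow to the right and rows downward; lengths in m; the calibration is good to about 2 mm. A picture is of the moment at which its call begins: read the wrist's pose just before it. get_calibration takes no time and is no camera call; for the wrist camera it gives the pose at the moment of the call.
A pose or a line that the arm cannot do raises r.PlanningError and nothing moves.
- r.sign_off(): hands the job in; it is judged then, once.
Trained networks look in the newest picture that a camera, given by its name, has taken for a name from the list of things; names that differ only in an ending like _2 or _b are one class to them, and where a whole thing is asked for, a point or a joint stands for the part that bears it (a point fixed in the world has none). Each returns a list of dicts, best first, with "score" (0 to 1); they miss things now and then, are a little off and sometimes report something else, mostly with a low value. They report only what shows in the picture. A call takes as long as a camera call.
- models.boxes_of(thing, camera): "at" ([x, y, z] in m, in world coordinates, good to about 4 mm: the middle of the surface that is visible of it).
- models.regions_of(thing, camera): "pixels" (400x640 bool, what is visible of it).
- models.mark_of(thing, camera): "at" ([x, y, z] in m, in world coordinates, good to about 4 mm: a listed point, or the origin of a listed thing).
Readings, each from a call of its own:
- telemetry.current_t(): time.
- telemetry.current_joints(): joint angles.
- telemetry.current_dq(): joint speeds.
- telemetry.current_joint_efforts(): joint torques, N m.
- telemetry.current_ee_pos(): TCP position.
- telemetry.current_tool_rot(): TCP orientation.
- telemetry.current_wrist_force(): force on the tool from outside, world axes, zero at the start.
- telemetry.current_torque(): the same for the moment, N m.
- telemetry.current_opening(): finger opening in m.
- telemetry.current_finger_force(): force on a finger pad.
Only numpy, scipy, OpenCV 4.12 (cv2) and the standard library are available. Lean on these libraries where they do the work, as an engineer would, in place of code of your own. Each camera call takes 0.05 s, during which the arm holds its last target. There are 200 camera calls.

## Working session

There is one attempt and no reset: what is moved stays moved. The work goes in short steps, each a Python script; the robot and the scene stay as the last script left them, time stands still between calls to the robot, and variables do not carry over. Pictures are saved under pics/ and viewed, at most 10 in all, crops included, and the job is handed in when it is done.

```bash
ls; mkdir -p pics; python3 - <<'E'
from plant import r, gripper_to, inverse_kinematics, vision, models, telemetry
import cv2,numpy as np
ims=[]
for c in ("scene","side"):
    im=vision.snapshot(c); ims.append(im)
    k=vision.get_calibration(c); print(c,{a:np.round(b,3) for a,b in k.items()})
    for t in ("pen","fence_corner","offcut","bolt","bolt_knob","gate_hinge","chisel","sanding_block","keeper"):
        print(c,t,[(np.round(d["at"],4).tolist(),round(d["score"],2)) for d in models.mark_of(t,c)[:2]])
    print('box offcut',[(np.round(d["at"],4).tolist(),round(d["score"],2)) for d in models.boxes_of("offcut",c)[:2]])
    cv2.imwrite(f"pics/{c}0.png",im[:,:,::-1])
print(telemetry.current_t(),r.nose_length,telemetry.current_tool_rot())
E
```

```text
pics
scene {'fx': np.float64(506.981), 'fy': np.float64(506.981), 'cx': np.float64(310.936), 'cy': np.float64(201.365), 'position': array([-0.024,  0.702,  1.057]), 'orientation': array([ 0.106, -0.234,  0.88 , -0.399])}
scene pen [([0.537, -0.1777, -0.0008], 0.95), ([0.5913, 0.13, 0.0009], 0.44)]
scene fence_corner [([0.5126, -0.3808, 0.0104], 0.69)]
scene offcut [([0.4352, -0.2743, 0.0087], 0.55)]
scene bolt [([0.5445, -0.1877, 0.1273], 0.84)]
scene bolt_knob [([0.5426, -0.1912, 0.1738], 0.51)]
scene gate_hinge [([0.5182, -0.0451, 0.0639], 0.73)]
scene chisel [([0.5403, -0.1824, 0.1283], 0.7), ([0.545, -0.1856, 0.1736], 0.68)]
scene sanding_block [([0.5889, 0.1279, -0.0023], 0.71)]
scene keeper [([0.52, -0.0477, 0.0609], 0.3)]
box offcut [([0.4304, -0.2602, 0.0342], 0.66)]
side {'fx': np.float64(368.258), 'fy': np.float64(368.258), 'cx': np.float64(318.276), 'cy': np.float64(199.644), 'position': array([-0.001,  0.628,  0.588]), 'orientation': array([ 0.151, -0.24 ,  0.813, -0.508])}
side pen [([0.5601, -0.5508, 0.003], 0.65), ([0.5384, -0.1782, 0.0044], 0.62)]
side fence_corner [([0.5122, -0.3863, 0.0128], 0.59)]
side offcut [([0.4405, -0.2743, 0.0118], 0.91)]
side bolt [([0.5424, -0.1858, 0.1244], 0.84)]
side bolt_knob [([0.5401, -0.191, 0.1711], 0.7)]
side gate_hinge [([0.5118, -0.3809, 0.0105], 0.53)]
side chisel [([0.5587, -0.5495, 0.0018], 0.68)]
side sanding_block [([0.5929, 0.1254, 0.0071], 0.9)]
side keeper []
box offcut [([0.5219, -0.1934, 0.0368], 0.7), ([0.4293, -0.2562, 0.0424], 0.55)]
1.1 0.025 [3.26348603e-05 9.91834571e-01 1.27531103e-01 1.03254583e-05]
```

View pics/scene0.png

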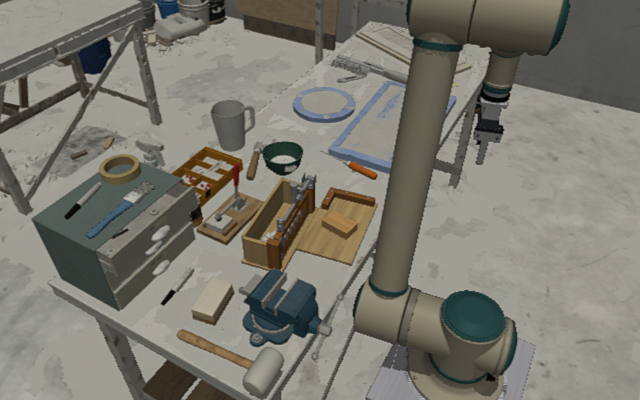

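View pics/side0.png

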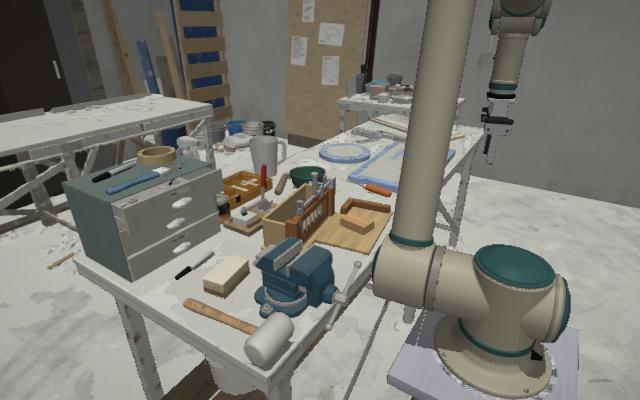

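Both pictures show the pen at about (300,225) in the scene view. The pale offcut lies on the apron at (340,222), turned slightly, with the battens at (350,197) and the vise to the left of the pen. The network marks agree with this, so I'll take a closer look with the wrist camera.

```bash
cat > h.py <<'E'
from plant import r, gripper_to, inverse_kinematics, vision, models, telemetry
import cv2,numpy as np
from scipy.spatial.transform import Rotation as Rot
def ori(a): return np.array([0,np.cos(a/2),np.sin(a/2),0])  # tool x at world angle a, y at a-90deg
def show(n,c): cv2.imwrite(f"pics/{n}.png",vision.snapshot(c)[:,:,::-1])
def marks(c,ts):
    for t in ts: print(c,t,[(np.round(d["at"],4).tolist(),round(d["score"],2)) for d in models.mark_of(t,c)[:2]])
def pix2plane(k,uv,z):
    uv=np.atleast_2d(uv).astype(float); R=Rot.from_quat(np.roll(k["orientation"],-1)).as_matrix()
    d=np.c_[(uv[:,0]-k["cx"])/k["fx"],(uv[:,1]-k["cy"])/k["fy"],np.ones(len(uv))]@R.T
    p=np.array(k["position"]); return p+d*((z-p[2])/d[:,2])[:,None]
def force(): return np.round(telemetry.current_wrist_force(),1)
E
python3 - <<'E'
from h import *
print("vise",pix2plane(vision.get_calibration("scene"),[[250,300],[325,325],[310,275]],0.1).round(3))
r.move_to([0.38,-0.27,0.36],ori(0.14))
print(telemetry.current_joints(),telemetry.current_t())
k=vision.get_calibration("wrist"); show("w1","wrist")
print({a:np.round(b,3) for a,b in k.items()})
marks("wrist",["pen","fence_corner","offcut","bolt","bolt_knob","gate_hinge"])
m=models.regions_of("offcut","wrist")[:1]
for d in m:
    pts=cv2.findContours(d["pixels"].astype(np.uint8),0,2)[0]; c=max(pts,key=cv2.contourArea)[:,0]
    P=pix2plane(k,c,0.040)[:,:2]; b=cv2.minAreaRect((P*1000).astype(np.float32)); print(d["score"],b,len(c))
E
```

```text
vise [[ 0.468  0.13   0.1  ]
 [ 0.282  0.104  0.1  ]
 [ 0.384 -0.006  0.1  ]]
[-7.68194849e-01  6.01998934e-02  1.46351459e+00 -5.58387907e-04
  1.61851451e+00  6.63391373e-01] 2.5583
{'fx': np.float64(298.278), 'fy': np.float64(298.278), 'cx': np.float64(318.004), 'cy': np.float64(196.411), 'position': array([ 0.464, -0.259,  0.515]), 'orientation': array([ 0.11 ,  0.747, -0.649, -0.096])}
wrist pen [([0.5391, -0.1774, -0.0014], 0.65)]
wrist fence_corner [([0.518, -0.3877, 0.0125], 0.72)]
wrist offcut [([0.4343, -0.2725, 0.0138], 0.88)]
wrist bolt [([0.5424, -0.1867, 0.1278], 0.87)]
wrist bolt_knob [([0.5403, -0.1875, 0.173], 0.94), ([0.561, -0.5508, 0.0006], 0.17)]
wrist gate_hinge [([0.5192, -0.0552, 0.0674], 0.74)]
0.96 ((438.16827392578125, -271.1817932128906), (55.66606521606445, 89.11023712158203), 81.07569122314453) 106
```

View pics/w1.png

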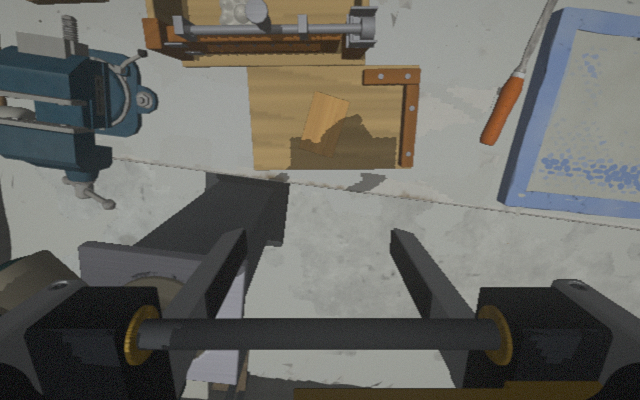

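The wrist picture gives a clear view: the offcut is at (325,118), turned about -0.3 rad from the pen. The battens' inner corner is at (403,84) and the knob is at (250,15). I'll get the yaw from the batten edges, then make the three pushes.

```bash
cat >> h.py <<'E'
YAW=0.148; O=np.array([0.5375,-0.1785])
def W(x,y,z,yaw=None):  # pen mm -> world
    c,s=np.cos(YAW),np.sin(YAW); return [O[0]+(c*x-s*y)/1e3,O[1]+(s*x+c*y)/1e3,z/1e3]
def P(p):
    c,s=np.cos(YAW),np.sin(YAW); d=(np.array(p[:2])-O)*1e3; return np.round([c*d[0]+s*d[1],-s*d[0]+c*d[1],p[2]*1e3],1)
E
python3 - <<'E'
from h import *
R0=ori(YAW+np.pi/2)
gripper_to(0.05)
r.move_to(W(-125,-12,110),R0)
r.move_l(W(-125,-12,44),vel=.15)
g=r.move_l(W(-125,-150,44),vel=.07,guard=6)
print(g,P(telemetry.current_ee_pos()),force(),telemetry.current_t())
p=P(telemetry.current_ee_pos())
r.move_l(W(-125,p[1]+15,44)); r.move_l(W(-125,p[1]+15,150),vel=.25)
r.move_to(W(-195,-150,180),ori(YAW))
k=vision.get_calibration("wrist"); show("w2","wrist")
marks("wrist",["fence_corner","offcut","pen","gate_hinge","bolt_knob"])
for d in models.regions_of("offcut","wrist")[:1]:
    c=max(cv2.findContours(d["pixels"].astype(np.uint8),0,2)[0],key=cv2.contourArea)[:,0]
    print(cv2.minAreaRect((pix2plane(k,c,0.040)[:,:2]*1000).astype(np.float32)))
print(telemetry.current_t())
E
```

```text
True [-125.8 -128.6   43.4] [0.1 0.9 1. ] 7.1583
wrist fence_corner [([0.516, -0.3847, 0.0089], 0.72)]
wrist offcut [([0.4488, -0.3523, 0.0124], 0.57), ([0.5609, -0.5548, 0.0004], 0.44)]
wrist pen []
wrist gate_hinge []
wrist bolt_knob [([0.561, -0.5551, 0.0039], 0.28)]
((451.99151611328125, -357.46759033203125), (56.824851989746094, 90.44759368896484), 83.6416015625)
9.6167
```

View pics/w2.png

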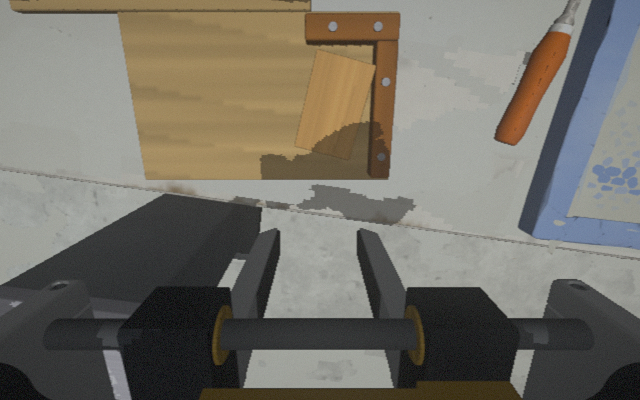

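The corner caught between the fingers, so the offcut (335,105) now touches the long batten at (375,65) but is still turned about -0.26 rad. I'll push again with the fingers closer together, so the near finger turns it first.

```bash
python3 - <<'E'
from h import *
k=vision.get_calibration("wrist")
def ang(a,b,z):
    q=pix2plane(k,[a,b],z); d=q[1]-q[0]; return np.arctan2(d[1],d[0]).round(3),P(q[0]),P(q[1])
print("front",ang((147,180),(388,179),.012)); print("outer",ang((388,178),(400,14),.036)); print("short",ang((306,42),(376,42),.036))
gripper_to(0.03)
r.move_to(W(-115,-95,110),ori(YAW+np.pi/2))
r.move_l(W(-115,-95,44),vel=.15)
g=r.move_l(W(-115,-148,44),vel=.05,guard=10)
p=P(telemetry.current_ee_pos()); print(g,p,force())
r.move_l(W(-115,p[1]+15,44)); r.move_l(W(-115,p[1]+15,120),vel=.25)
gripper_to(0.01)
r.move_to(W(-185,-170,120),ori(YAW))
k=vision.get_calibration("wrist"); show("w3","wrist")
for d in models.regions_of("offcut","wrist")[:1]:
    c=max(cv2.findContours(d["pixels"].astype(np.uint8),0,2)[0],key=cv2.contourArea)[:,0]
    b=cv2.minAreaRect((pix2plane(k,c,0.040)[:,:2]*1000).astype(np.float32)); print(b,P([b[0][0]/1e3,b[0][1]/1e3,0]))
print(telemetry.current_t())
E
```

```text
front (np.float64(-1.418), array([-188.5,   40.5,   12. ]), array([-187.1, -227.9,   12. ]))
outer (np.float64(0.145), array([-180.3, -222.1,   36. ]), array([ -31.5, -222.5,   36. ]))
short (np.float64(-1.422), array([ -54. , -139.1,   36. ]), array([ -53.9, -202.6,   36. ]))
True [-115.5 -136.3   43.5] [ 0.1 -0.4  0.1]
((458.50762939453125, -366.541259765625), (90.75701141357422, 56.80354309082031), 8.528615951538086) [-105.9 -174.3    0. ]
15.3917
```

View pics/w3.png

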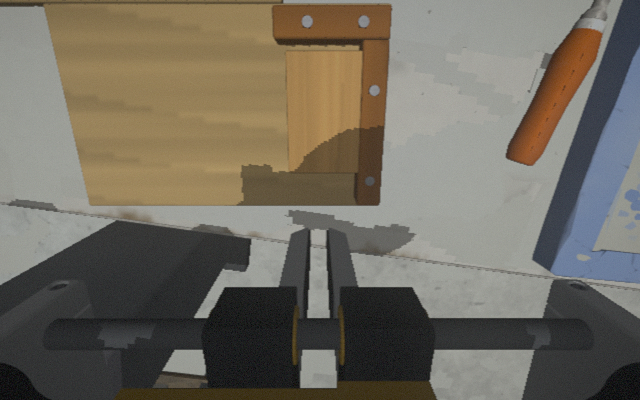

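The offcut is now square along the long batten, with about a 9 mm gap left to the short batten (row 50 against 40). I'll push it in +x, then make a light settling push in -y.

```bash
python3 - <<'E'
from h import *
r.move_l(W(-178,-171,44),vel=.2)
g=r.move_l(W(-140,-171,44),vel=.04,guard=10)
p=P(telemetry.current_ee_pos()); print("x",g,p,force())
r.move_l(W(p[0]-12,-171,44)); r.move_l(W(p[0]-12,-171,75),vel=.25)
gripper_to(0)
r.move_l(W(-102,-112,75),vel=.25); r.move_l(W(-102,-112,44),vel=.2)
g=r.move_l(W(-102,-145,44),vel=.04,guard=8)
p=P(telemetry.current_ee_pos()); print("y",g,p,force())
r.move_l(W(-102,p[1]+12,44)); r.move_l(W(-102,p[1]+12,150),vel=.3)
gripper_to(0.05)
r.move_to(W(-110,-60,260),ori(YAW))
k=vision.get_calibration("wrist"); show("w4","wrist")
print("knob",[(P(d["at"]),round(d["score"],2)) for d in models.mark_of("bolt_knob","wrist")[:2]])
print("bolt",[(P(d["at"]),round(d["score"],2)) for d in models.mark_of("bolt","wrist")[:2]])
for d in models.regions_of("offcut","wrist")[:1]:
    c=max(cv2.findContours(d["pixels"].astype(np.uint8),0,2)[0],key=cv2.contourArea)[:,0]
    b=cv2.minAreaRect((pix2plane(k,c,0.040)[:,:2]*1000).astype(np.float32)); print(b,P([b[0][0]/1e3,b[0][1]/1e3,0]))
print(telemetry.current_t())
E
```

```text
x True [-153.1 -170.8   44. ] [-0.9 -0.  -0.3]
y True [-102.1 -133.5   44. ] [ 0.4 -0.5  0.2]
knob [(array([  0.3, -10.1, 171.3]), 0.95)]
bolt [(array([  2.8,  -8. , 129.4]), 0.66)]
((465.4388427734375, -362.95880126953125), (89.04442596435547, 61.19231033325195), 8.518348693847656) [ -98.5 -171.8    0. ]
21.2917
```

View pics/w4.png

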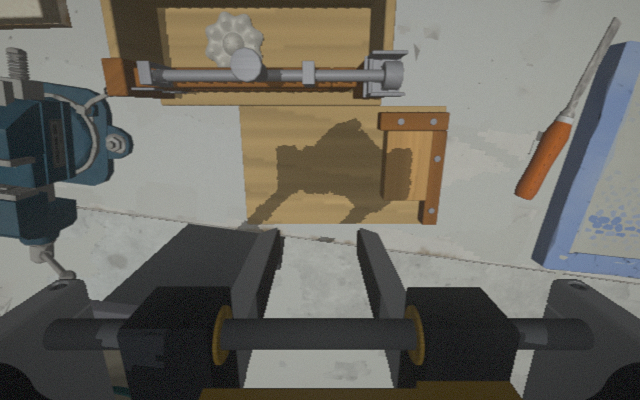

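The offcut sits flush in the corner (412,165). The knob is at (246,63), and the gate is shut with the bolt near home. Next I'll grasp the knob, lift it and draw it.

```bash
python3 - <<'E'
from h import *
a=ori(YAW+np.pi/2); T=telemetry
r.move_to(W(1,-10,225),a)
print("above",P(T.current_ee_pos()),force())
g=r.move_l(W(1,-10,180),vel=.08,guard=8); print(g,P(T.current_ee_pos()),force())
if not g:
    gripper_to(0.01,f_grip=30)
    print("grip",T.current_opening(),T.current_finger_force(),force())
print(T.current_t())
for c in ("scene","wrist"):
    vision.snapshot(c); print("knob",[(P(d["at"]),round(d["score"],2)) for d in models.mark_of("bolt_knob",c)[:2]])
E
```

```text
above [  0.8 -10.3 224.6] [0.9 0.  0.2]
False [  1.2 -10.2 180.2] [ 0.8 -1.1 -0.8]
grip 0.020620597068409373 30.000127851963043 [2.3 0.5 0.7]
23.8333
knob [(array([  4.1, -13.1, 171.2]), 0.6)]
knob [(array([ -1.8,  -8.9, 173.6]), 0.87), (array([  2. , -10.9, 127.8]), 0.74)]
```

```bash
python3 - <<'E'
from h import *
a=vision.snapshot("side"); b=vision.snapshot("wrist")
A=cv2.resize(a[90:250,220:420],(600,480),interpolation=2)[:,150:450]; B=cv2.resize(b[:,120:520],(480,480))
cv2.imwrite("pics/g1.png",np.hstack([A,B])[:,:,::-1])
print(telemetry.current_opening())
E
```

```text
0.020716300629597093
```

View pics/g1.png

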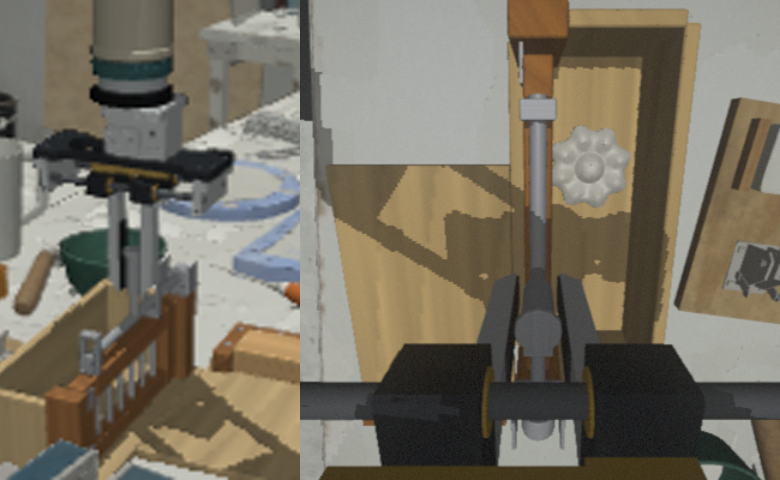

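The knob stands between the fingers, but the opening is 20.6 mm, so the pads are pinching the 22 mm cap rather than the 16 mm shaft. I'll regrip lower.

```bash
python3 - <<'E'
from h import *
T=telemetry
gripper_to(0.04)
g=r.move_l(W(1,-10,169),vel=.08,guard=8); print(g,P(T.current_ee_pos()),force())
gripper_to(0.005,f_grip=30)
print("grip",T.current_opening(),T.current_finger_force(),force(),T.current_t())
E
```

```text
False [  0.5  -9.7 168.3] [ 0.   0.1 -0.7]
grip 0.020245343334187756 30.000074207782745 [ 0.4 -0.1  0.9] 25.4083
```

A vertical grasp always meets the cap, because the fingers are flat all the way up. Coming in tilted from the robot's side lets the pads close on the shaft under the cap. I'll check reach over the whole motion first.

```bash
cat >> h.py <<'E'
def tq(t,g=0):  # tilted tool: z = sin t * (gate x) - cos t * up, closing along the bolt
    ps=YAW-g; x=np.array([np.cos(ps),np.sin(ps),0]); u=np.array([0,0,1]); y=np.cross(u,x)
    return np.roll(Rot.from_matrix(np.c_[np.cos(t)*x+np.sin(t)*u,-y,np.sin(t)*x-np.cos(t)*u]).as_quat(),1)
def tcp(gp,t,g=0,back=6):  # TCP (world) for a grasp point in pen mm
    ps=-g; d=np.array([np.sin(t)*np.cos(ps),np.sin(t)*np.sin(ps),-np.cos(t)])
    return W(*(np.array(gp,float)-back*d))
def knob(draw,lift,g,z=170): L=140-draw; return [-L*np.sin(g),130-L*np.cos(g),z+lift]
E
python3 - <<'E'
from h import *
for t in np.radians([60,68,75]):
    out=[]
    for gp,g,b in [(knob(0,0,0),0,66),(knob(0,0,0),0,6),(knob(45,12,0),0,6),(knob(45,12,.22),.22,6),(knob(45,12,.45),.45,6)]:
        q=inverse_kinematics(tcp(gp,t,g,b),tq(t,g)); out.append(None if q is None else np.round(q,2).tolist())
    print(np.degrees(t),*out,sep="\n")
E
```

```text
59.99999999999999
[-1.2, 0.14, 2.37, 1.4, 1.03, -0.83]
[-1.03, 0.24, 2.36, 1.6, 0.93, -0.94]
[-0.97, 0.17, 2.41, 1.64, 0.9, -0.92]
[-0.88, 0.1, 2.53, 1.98, 0.75, -1.02]
[-0.62, 0.04, 2.6, 2.63, 0.58, -1.3]
68.0
[-1.29, 0.27, 2.47, 1.54, 1.17, -1.14]
[-1.1, 0.36, 2.45, 1.74, 1.1, -1.21]
[-1.05, 0.3, 2.51, 1.8, 1.09, -1.22]
[-0.96, 0.26, 2.66, 2.17, 1.06, -1.38]
None
75.0
[-1.35, 0.44, 2.55, 1.6, 1.3, -1.41]
[-1.15, 0.49, 2.51, 1.81, 1.27, -1.43]
[-1.1, 0.45, 2.59, 1.87, 1.28, -1.48]
None
None
```

```bash
python3 - <<'E'
from h import *
T=telemetry; t=np.radians(60)
hi=[-40,-10,270]
gripper_to(0.04)
r.move_l(W(1,-10,240),vel=.25)
q=inverse_kinematics(tcp(hi,t,0,50),tq(t)); print("hi",None if q is None else np.round(q,2))
r.move_to(tcp(hi,t,0,50),tq(t))
r.move_to(tcp(knob(0,0,0),t,0,66),tq(t))
print(np.round(T.current_joints(),2),P(T.current_ee_pos()),force(),T.current_t())
a=vision.snapshot("side"); b=vision.snapshot("wrist")
print("knob",[(P(d["at"]),round(d["score"],2)) for d in models.mark_of("bolt_knob","wrist")[:2]])
A=cv2.resize(a[60:280,220:440],(480,480),interpolation=2)[:,90:410]; B=cv2.resize(b[:,120:520],(480,480))
cv2.imwrite("pics/g2.png",np.hstack([A,B])[:,:,::-1])
E
```

```text
hi [-1.29 -0.06  2.23  1.19  1.18 -0.49]
[-1.2   0.14  2.37  1.4   1.03 -0.83] [-56.1  -9.5 203.1] [-0.5 -1.3  0.3] 27.925
knob [(array([  1.2, -12.1, 172.9]), 0.8), (array([ 2.4, -3.8, -1.8]), 0.65)]
```

View pics/g2.png

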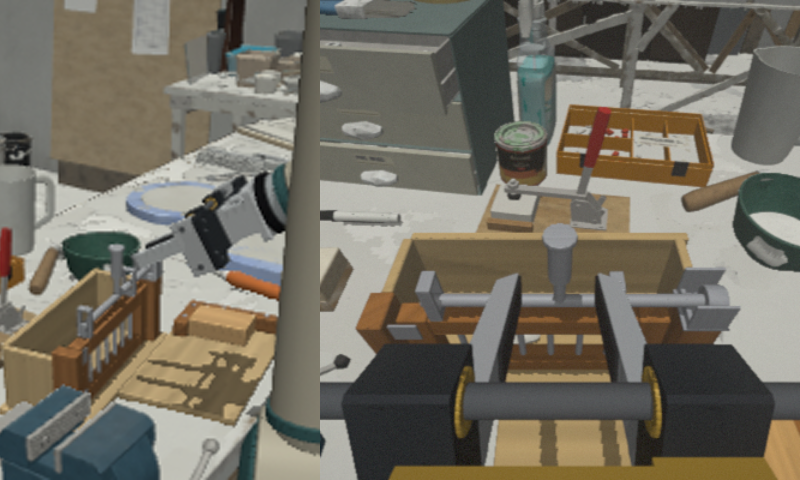

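The knob (560,260) stands centred between the fingers, and the approach is clear. The offcut is still flush in the corner in the side view. I'll go in, grip and lift.

```bash
python3 - <<'E'
from h import *
T=telemetry; t=np.radians(60)
gripper_to(0.03)
g=r.move_l(tcp(knob(0,0,0),t),vel=.08,guard=8); print(g,P(T.current_ee_pos()),force())
if not g:
    gripper_to(0.005,f_grip=35)
    print("grip",T.current_opening(),T.current_finger_force(),force(),P(T.current_ee_pos()))
    if T.current_opening()<.019:
        g=r.move_l(tcp(knob(0,11,0),t),vel=.04,guard=12)
        print("lift",g,P(T.current_ee_pos()),force(),T.current_opening())
print(T.current_t())
vision.snapshot("side"); print("knob",[(P(d["at"]),round(d["score"],2)) for d in models.mark_of("bolt_knob","side")[:2]])
E
```

```text
False [ -5.3  -9.9 173. ] [-0.2 -0.5 -0.6]
grip 0.015316368637349606 35.000311732292175 [-1.1 -0.5  1. ] [ -5.3 -10.4 173.3]
lift False [ -5.4 -10.1 183.8] [ 0.3 -0.2 -1.9] 0.015140891914583664
30.1917
knob [(array([  0.8,  -8.3, 183.8]), 0.66)]
```

The pads now close on the 16 mm shaft, and the bolt is lifted about 11 mm. Next I'll draw it back to the stop.

```bash
python3 - <<'E'
from h import *
T=telemetry; t=np.radians(60)
g=r.move_l(tcp(knob(48,11,0),t),vel=.05,guard=9)
print("draw",g,P(T.current_ee_pos()),force(),T.current_opening())
vision.snapshot("side"); print("knob",[(P(d["at"]),round(d["score"],2)) for d in models.mark_of("bolt_knob","side")[:2]])
vision.snapshot("wrist"); print("bolt",[(P(d["at"]),round(d["score"],2)) for d in models.mark_of("bolt_knob","wrist")[:2]])
print(T.current_t())
E
```

```text
draw True [ -5.6  33.1 183.3] [ 3.1 -1.3 -2.5] 0.015022438353325524
knob [(array([  2.1,  33.6, 184.3]), 0.44)]
bolt [(array([ -1.6,  33.9, 181.4]), 0.98)]
31.35
```

The bolt has reached its stop: the guard tripped and the knob is at y = 33.5 mm. Next I'll swing the gate along its arc.

```bash
python3 - <<'E'
from h import *
T=telemetry; t=np.radians(60)
p0=P(T.current_ee_pos()); draw=140-(130-p0[1]); dz=p0[2]-3-170
for g in np.linspace(0,.445,8)[1:]:
    try: s=r.move_l(tcp(knob(draw,dz,g),t,g),rot=tq(t,g),vel=.04,guard=20)
    except r.PlanningError as e: print(g,"plan",e); break
    print(round(g,3),s,force(),round(T.current_opening(),4))
    if s: break
print(P(T.current_ee_pos()),np.round(T.current_joints(),2),T.current_t())
a=vision.snapshot("scene"); print("knob",[(P(d["at"]),round(d["score"],2)) for d in models.mark_of("bolt_knob","scene")[:2]])
b=vision.snapshot("wrist"); print("knob",[(P(d["at"]),round(d["score"],2)) for d in models.mark_of("bolt_knob","wrist")[:2]])
A=cv2.resize(a[120:300,220:400],(480,480),interpolation=2)[:,60:380]; B=cv2.resize(b[:,120:520],(480,480))
cv2.imwrite("pics/g3.png",np.hstack([A,B])[:,:,::-1])
E
```

```text
0.064 False [ 2.1 -0.6 -2.8] 0.0152
0.127 False [ 2.7  0.2 -2.4] 0.015
0.191 False [ 2.3  0.2 -1.4] 0.0153
0.254 False [ 3.6 -0.9 -2. ] 0.0151
0.318 False [ 3.8  1.4 -3.1] 0.0148
0.381 False [ 3.8 -0.5 -2.4] 0.015
0.445 False [ 4.1 -0.7 -2.8] 0.015
[-45.3  44.7 183.3] [-0.64  0.05  2.6   2.6   0.6  -1.29] 33.5083
knob [(array([-37.2,  45.5, 182.7]), 0.44)]
knob [(array([-41.9,  43.8, 182.1]), 0.58)]
```

View pics/g3.png

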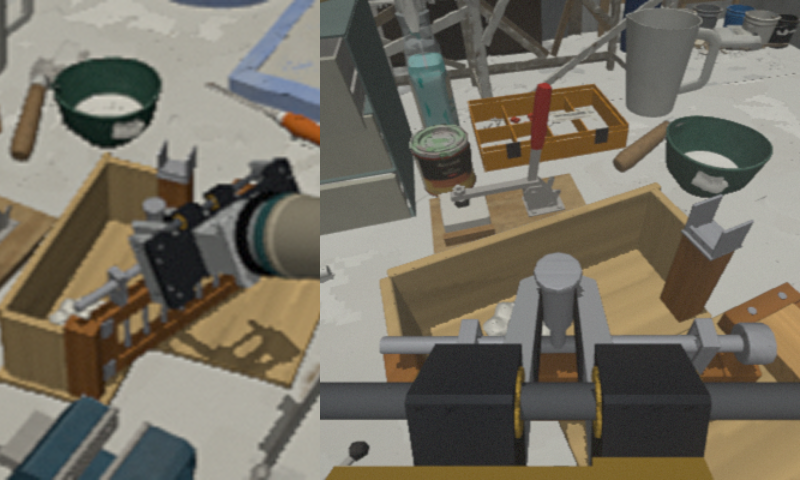

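The picture shows the gate ajar at about 25 degrees, the bolt head (755,343) clear of the keeper (700,235), and the knob (558,285) held between the pads. Forces are about 5 N and steady, so I'm handing the job in.

```bash
python3 -c "
from h import *
print(r.sign_off(),telemetry.current_t())"
```

```text
the job is handed in; nothing more can be done
the job is handed in; nothing more can be done
```

The job is handed in (no verdict came back): the offcut is flush in the batten corner, the bolt was lifted over the lip and drawn to its stop, and the gate is held about 25 degrees open by the knob at about 33.5 of the 64 s.

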